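# Open the dial padlock on the mask strongbox and present it

## Robot

A 7-joint arm with a two-finger parallel gripper is mounted at the origin on a cart in front of the work surface, level with it; the furniture and walls round the work are solid. World frame = base frame: x ahead of the robot, y to its left, z up, the work surface at z = 0. Lengths are in m, angles in rad, forces in N, time in s.
With the tool pointing down it reaches from about 0.425 to 0.95 m from the base axis. Payload 16.7 kg.
Tool frame: the origin (TCP) lies between the finger pads; the fingertips stand 19 mm ahead of it and the grasp point (between the pads) is the TCP; z points along the fingers, y is the line along which they close (so a half turn about z gives the same grasp; the last joint's range is limited). The gripper opens to 94 mm and grips with 3 to 60 N. Pads are 16 mm wide; open, the fingers measure 119 mm over their backs; the gripper's body (75 mm by 177 mm) begins 78 mm behind the grasp point.
Start: joints at [-1.335, 0.426, 0.074, 1.606, -0.034, 1.111, -0.067], TCP at [0.254, 0.625, 0.201] pointing down, gripper open.
Joint ranges: [-2.85, 2.85], [-0.5, 2.14], [-1.23, 1.37], [0.21, 2.46], [-1.02, 4.16], [0.16, 2.05], [-2.73, 2.73]. Speed limits (rad/s): [1.89, 1.89, 2.39, 2.39, 3.01, 3.01, 3.01].

## Interface

Orientations are given as a unit quaternion [x, y, z, w].
In Python, from plant import robot gives the robot as it stands.
- The arm moves only by the tool move_arm, never from a script. Its argument "deltas" is text: rows parted by semicolons, each of 6 numbers parted by spaces: the shift along the tool's x, y, z in m, then the turn, a rotation vector about the tool's x, y, z in degrees. A call has 1 to 8 rows; each row is the pose to reach, as a shift and turn from the pose commanded when the call began, along the tool's axes at that moment; what a row does not reach only later rows make up. A row lasts 1/8 s, in which the tool goes at most 62.5 mm and 10.7 degrees, less where a joint would pass 70% of its speed; a pose out of reach is approached as far as the arm can. A call with a gripper value outside its range is refused whole. "claw" is the closure, from -1 (fully open) to 1 (shut), so that 0 is half open, set as the call begins (left out, the last holds). The fingers move at their own pace and stop on an object; "force" is the grip in N (left out, the last holds). Time passes only in rows, so rows that repeat a pose let the fingers close. It gives the time, the measured TCP pose, the force, the opening and the grip force at its end, in the units of the state.
- robot.sense(): the state, without advancing time (a new reading comes with each control period).
- robot.read_camera(name): name is "side" or "top"; returns the picture (480x640x3 uint8, red, green, blue); there is no depth.
- robot.camera_params(name): a dict with "fovy" (degrees; the focal length in pixels is half the picture's height over the tangent of half this angle, whatever the lens; pixels are square), "cx", "cy" (the principal point, pixels), "distortion" ([k1, k2, p1, p2, k3] as OpenCV has them; the pictures are not rectified), "eye" and "rotation" of the camera in the world. Camera axes: x right, y up, looking along -z (the intrinsics and any distortion apply to the point x, -y, -z); pixel columns grow to the right and rows downward; lengths in m; the calibration is good to about 2 mm. A picture is of the moment at which its call begins. camera_params takes no time and is no camera call.
- robot.sign_off(): hands the job in; it is judged then, once.
The state is a dict: "t": time; "joint_positions": joint angles; "dq": joint speeds; "joint_torque": joint torques, N m; "ee_pos": TCP position; "tcp_rot": TCP orientation; "ft_force": force on the tool from outside, world axes, zero at the start; "moment": the same for the moment, N m; "grip_width": finger opening in m; "grasp_force": force on a finger pad.
Only numpy, scipy, OpenCV 4.12 (cv2) and the standard library are available. Lean on these libraries where they do the work, as an engineer would, in place of code of your own. Each camera call takes 0.05 s, during which the arm holds its last target. There are 200 camera calls.

## Task

The photomask strongbox is locked with a dial padlock. Its combination is 4 then 1: turn the dial clockwise (seen from above) to 4 without running past it, then back anticlockwise to 1, pull the lock's body straight off its shackle as far as it comes, work the open shackle's short leg out of the hasp's eye, and lift the open lock away, dial still facing up, to at least 10 cm above the lid, leaving everything else where it is. Finish holding the open lock up there in the gripper; do not put it down or let go.

Things in the scene. Friction and masses are not known exactly. Their poses are not given: they have to be found in the camera images.
- strongbox: Blue-grey steel box, 206 (x) x 254 (y) x 62 mm high, fixed, placed anew each time; origin under its middle, x away from the robot. Two lid leaves meet at a seam along x. A flat hasp strap crosses the seam, a staple (the hasp's eye) stands through it on the right leaf. In front of the staple a black rubber rest carries the padlock 64.5 mm above the box's underside.
- hasp_eye (a point): Centre of the eye: an upright loop of 4 mm round steel bar in the box's y-z plane, open along x, level with the shackle's legs (12 mm above the rest). 13 mm clear between its posts (their centre lines 8.5 mm either side in y), top bar 18 to 22 mm above the rest. At x = 34, y = -24 mm of the box.
- padlock: Grey steel padlock, 0.31 kg, case 58 (x) x 54 (y) x 24 (z) mm, loose on its back, dial up; origin under the case's middle, +x to the shackle. Held down by weight only. Grip the case across y. Red index line on the face on the dial's +x side. At the start the eye is about 37 mm ahead of the origin (x) at y = +14 mm, with the shackle's +y leg through it and some mm of play.
- dial (a joint): Dial angle, rad: 0 with its red zero mark at the red index line, growing clockwise seen from above. 20 ticks and felt clicks a turn (0.314 rad, 0.03 N m each), every fifth tick long, no numerals. Number shown = angle / 0.314: 4 is 1.257 rad, 1 is 0.314. Starts between -1 and 2. Less than half a click of error is forgiven. If run past 4: turn back to -2 or below and begin again.
- dial_grip (a point): On the dial's axis, 34 mm above the case's underside (10 mm above its face), at the height to grip: black knurled round grip, 30 mm across, from 7 mm below this point to 7.5 mm above. Under it the dial's flat skirt with the ticks, 44 mm across and 3 mm thick. Released, the dial settles in the nearest click.
- shackle (a joint): Travel of the shackle (7 mm steel bar) out of the case, m: 0 shut, 0.024 fully drawn. Locked it gives under 2 mm; unlocked it slides against 1.5 N and stays where left. Pull the case towards its -x: the bow bears on the eye after up to 7 mm of slack and the case slides off; fully drawn, the eye is 67 mm ahead of the padlock's origin.
- shackle_toe (a point): End of the shackle's short leg (y = +14 mm; the long leg at y = -14 mm stays in the case), 21 mm ahead of the padlock's origin when shut, 45 mm when fully drawn, which leaves a gap of 16 mm to the case. Bring the drawn lock forward until the eye is again 37 mm ahead of its origin: it then stands mid-gap and the lock lifts straight up.
- timer: Bystander: small grey timer, 46 x 52 x 19 mm, lying on the left leaf of the strongbox; origin under its middle.
- wafer_tweezers: Bystander: steel tweezers lying on the bench, 14 x 119 x 10 mm; origin under the middle.
- marker_black: Bystander: white marker pen with a black cap lying on the bench, 16 x 136 x 12 mm; origin under the middle.

How it is judged:
By the outcome, as a careful person would: the job done as asked, in the order asked, and still so for the second after the job is handed in, while the arm keeps its last pose, push and grip.
It also fails if it takes over 58 s, if anything falls off the work surface, if the arm or the gripper's body presses on something with over 40 N, if the wrist force passes 120 N, or if a joint passes its speed limit or range.

## Working session

There is one attempt and no reset: what is moved stays moved. The work goes in short steps, Python scripts to look and compute and a tool call to move; the robot and the scene stay as the last step left them, time stands still between calls to the robot, and variables do not carry over. Pictures are saved under pics/ and viewed, at most 10 in all, crops included, and the job is handed in when it is done.

Besides the shell and the picture viewer there is one more tool, called as name(argument=value, ...) on one line, values as JSON. move_arm: Moves the arm, as the interface text tells. Its arguments: {"type":"object","properties":{"deltas":{"type":"string"},"claw":{"type":"number"},"force":{"type":"number"}},"required":["deltas"]}

```bash
ls; mkdir -p pics; python3 - <<'E'
from plant import robot
import cv2,json
for n in("top","side"):
    cv2.imwrite(f"pics/{n}0.png",robot.read_camera(n)[:,:,::-1]); print(robot.camera_params(n))
s=robot.sense();print(s)
E
```

```text
pics
{'fovy': 56.625399269250934, 'cx': 314.00829875531593, 'cy': 246.975683726222, 'distortion': array([0.02906322, 0.        , 0.        , 0.        , 0.        ]), 'eye': array([ 0.3510303 , -0.18935204,  1.01867092]), 'rotation': array([ 0.04471737, -0.05946954, -0.704424  ,  0.70586865])}
{'fovy': 56.45924601543419, 'cx': 320.21669477103364, 'cy': 240.33187116898748, 'distortion': array([0.02134861, 0.        , 0.        , 0.        , 0.        ]), 'eye': array([0.22913368, 0.53421569, 0.43488646]), 'rotation': array([-0.09714346,  0.53909243,  0.82509743, -0.13840784])}
{'t': 0.1, 'joint_positions': array([-1.33450449,  0.42668079,  0.07385115,  1.60652171, -0.03409291,
        1.11081831, -0.06711192]), 'dq': array([-1.72092222e-03, -7.56932551e-04,  1.76068804e-03, -3.97495644e-05,
        2.27009363e-04,  7.65009355e-04,  1.39510919e-03]), 'joint_torque': array([ 7.96523527e-03, -9.37475467e+01,  3.67736913e+00, -4.55038619e+01,
       -4.84406634e-02,  1.70046114e-02,  1.63220634e-04]), 'ee_pos': array([0.25387456, 0.62500779, 0.20084744]), 'tcp_rot': array([ 1.91720551e-01,  9.81449382e-01, -5.80465759e-04, -6.84266367e-05]), 'ft_force': array([-1.47861549,  0.46696783, -0.566148  ]), 'moment': array([-0.0077239 ,  0.00480017, -0.01553515]), 'grasp_force': 0.0, 'grip_width': 0.09389395181048879}
```

View pics/top0.png

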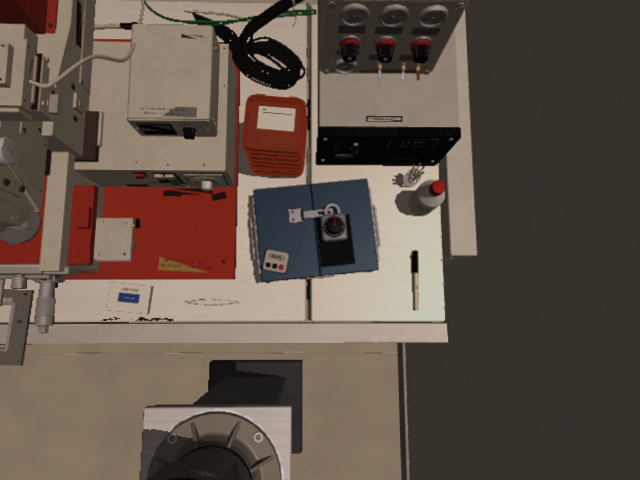

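View pics/side0.png

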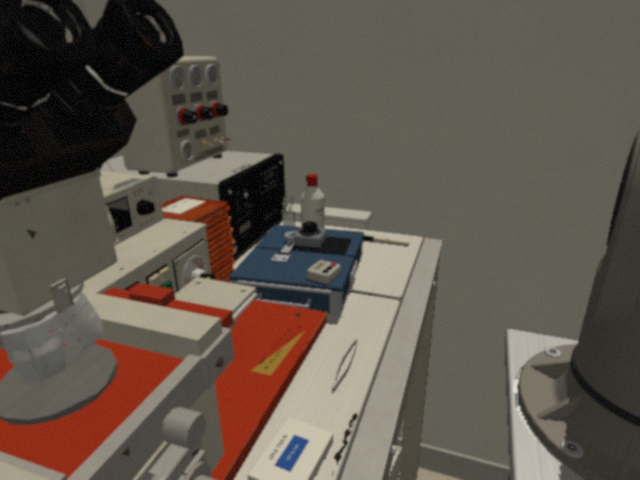

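The top view shows the box around (315,230), the padlock at (334,226) with its shackle at (331,210), the timer at (276,262) and the marker at (415,280). The side view shows the box at (300,260), with the lock far off near (310,235).

```bash
cat > h.py <<'E'
import numpy as np,cv2
from scipy.spatial.transform import Rotation as R
from plant import robot
def K(p):
    f=240/np.tan(np.radians(p['fovy'])/2); return np.array([[f,0,p['cx']],[0,f,p['cy']],[0,0,1.]])
def ray(n,uv):
    p=robot.camera_params(n); u=cv2.undistortPoints(np.float64(uv).reshape(-1,1,2),K(p),p['distortion']).reshape(-1,2)
    d=np.c_[u[:,0],-u[:,1],-np.ones(len(u))]; return p['eye'],R.from_quat(p['rotation']).apply(d)
def onz(n,uv,z):
    e,d=ray(n,uv); return e+d*((z-e[2])/d[:,2])[:,None]
def proj(n,P):
    p=robot.camera_params(n); c=R.from_quat(p['rotation']).inv().apply(np.atleast_2d(P)-p['eye'])*[1,-1,-1]
    return cv2.projectPoints(c,np.zeros(3),np.zeros(3),K(p),p['distortion'])[0].reshape(-1,2)
def topdown(im,c,z,half=.06,N=600,yaw=0):
    # rectified view of plane z around c: up = +x(yawed), left = +y
    g=np.linspace(half,-half,N); X,Y=np.meshgrid(g,g,indexing='ij')
    P=np.stack([c[0]+np.cos(yaw)*X-np.sin(yaw)*Y,c[1]+np.sin(yaw)*X+np.cos(yaw)*Y,0*X+z],-1).reshape(-1,3)
    m=proj('top',P).reshape(N,N,2).astype(np.float32); return cv2.remap(im,m[...,0],m[...,1],cv2.INTER_CUBIC)
E
python3 - <<'E'
from h import *
im=cv2.imread('pics/top0.png'); hsv=cv2.cvtColor(im,cv2.COLOR_BGR2HSV)
m=cv2.inRange(hsv,(95,60,30),(125,255,200)); m[:170]=0;m[290:]=0;m[:,:240]=0;m[:,390:]=0
m=cv2.morphologyEx(m,cv2.MORPH_OPEN,np.ones((3,3)))
pts=cv2.findNonZero(m).reshape(-1,2)
P=onz('top',pts,.062)[:,:2]
r=cv2.minAreaRect((P*1000).astype(np.float32)); print('box',r,cv2.boxPoints(r))
c=onz('top',[[334.5,226]],.09)[0]; print(c)
v=topdown(im,c,.0885,.06,600); cv2.imwrite('pics/c1.png',v)
E
```

```text
box ((533.0584106445312, -211.15811157226562), (201.2732696533203, 250.7830352783203), 6.236340522766113) [[ 419.39606  -97.44077]
 [ 446.6386  -346.73975]
 [ 646.72076 -324.87546]
 [ 619.4782   -75.57648]]
[ 0.53424288 -0.25227155  0.09      ]
```

View pics/c1.png

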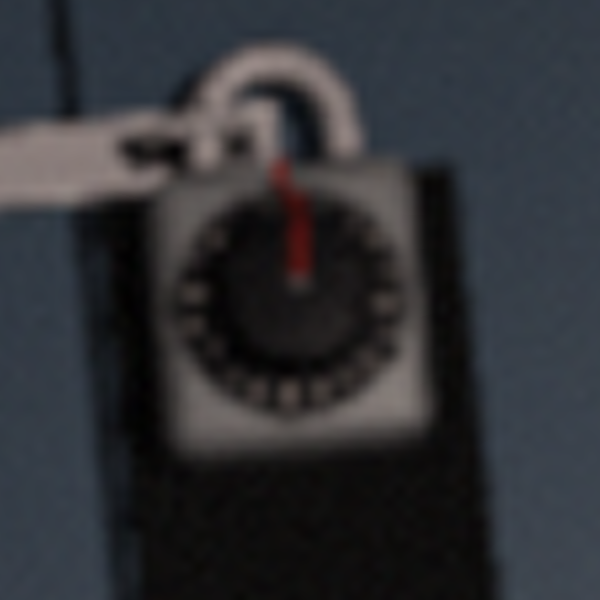

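The crop (0.2 mm/px) shows the case between corners (150,172), (412,158), (432,432) and (178,455), so its yaw is about 5°. The red index is at (278,172). The dial's red mark runs from (300,275) to (290,195), so the dial is near 0. Next I'll get exact numbers and check that the path in is clear.

```bash
python3 - <<'E'
from h import *
im=cv2.imread('pics/top0.png')
c0=np.array([.53424,-.25227])
def pix2w(q): q=np.asarray(q,float); return np.c_[c0[0]+(299.5-q[:,1])*.0002,c0[1]+(299.5-q[:,0])*.0002]
# case: grey mask in rectified plane z=.0885
v=topdown(im,c0,.0885); hsv=cv2.cvtColor(v,cv2.COLOR_BGR2HSV)
m=((hsv[...,2]>62)&(hsv[...,1]<60)).astype(np.uint8)*255; m[:150]=0; m[:205,:170]=0; m[:, :140]=0; m[470:]=0; m[:,450:]=0
m=cv2.morphologyEx(m,cv2.MORPH_OPEN,np.ones((9,9)))
r=cv2.minAreaRect(cv2.findNonZero(m)); print('case px',r, 'world',pix2w([r[0]]))
# fit edges
for nm,ax in(('right',0),('bottom',1)):
    if ax==0: P=[(np.flatnonzero(m[y])[-1],y) for y in range(190,410,4)]
    else: P=[(x,np.flatnonzero(m[:,x])[-1]) for x in range(200,410,4)]
    l=cv2.fitLine(np.float32(P),cv2.DIST_HUBER,0,.01,.01).ravel(); print(nm,l, np.degrees(np.arctan2(l[1],l[0])))
for z in(.0885,.0915,.106):
    v=topdown(im,c0,z).astype(int); red=((v[...,2]-v[...,1]>50)).astype(np.uint8)
    P=pix2w(cv2.findNonZero(red).reshape(-1,2)); o=np.argsort(P[:,0]); P=P[o]
    print(z,'red x range',P[0],P[-1]); 
    for a,b in((0,.35),(.35,.65),(.65,.85),(.85,1)): 
        xs=P[0,0]+(P[-1,0]-P[0,0])*np.array([a,b]); s=P[(P[:,0]>=xs[0])&(P[:,0]<=xs[1])]; print('  ',s.mean(0).round(5))
# dial skirt: dark blob inside case
v=topdown(im,c0,.0915); g=cv2.cvtColor(v,cv2.COLOR_BGR2GRAY); 
mc=cv2.boxPoints((r[0],(r[1][0]-16,r[1][1]-16),r[2])).astype(int); reg=np.zeros_like(g); cv2.fillPoly(reg,[mc],255)
d=((g<60)&(reg>0)).astype(np.uint8); d=cv2.morphologyEx(d,cv2.MORPH_CLOSE,np.ones((25,25)))
cn=max(cv2.findContours(d,0,2)[0],key=cv2.contourArea); e=cv2.minEnclosingCircle(cv2.convexHull(cn)); print('skirt',e,cv2.fitEllipse(cn),pix2w([cv2.fitEllipse(cn)[0]]))
print('bench front', onz('top',[[100,325],[40,325]],0), 'micro', onz('top',[[15,370],[45,330],[45,280],[75,270],[20,230]],.15).round(3))
print('side knob',onz('side',[[180,430],[220,340],[45,400]],.1).round(3))
print(R.from_quat(robot.sense()['tcp_rot']).as_matrix().round(3))
print('bottle,redbox', onz('top',[[430,200],[300,175],[318,160],[458,130]],.12).round(3))
E
```

```text
case px ((293.364013671875, 292.82666015625), (301.06683349609375, 254.0719757080078), 85.57302856445312) world [[ 0.53557467 -0.2510428 ]]
right [8.2853436e-02 9.9656177e-01 4.1871689e+02 2.9930258e+02] 85.2474
bottom [ 9.961591e-01 -8.756186e-02  3.292000e+02  4.394000e+02] -5.023358
0.0885 red x range [ 0.54054 -0.25257] [ 0.56034 -0.24817]
   [ 0.54409 -0.2523 ]
   [ 0.54825 -0.2523 ]
   [nan nan]
   [ 0.55975 -0.24848]
0.0915 red x range [ 0.53994 -0.25237] [ 0.55974 -0.24837]
   [ 0.54349 -0.25211]
   [ 0.54766 -0.25212]
   [nan nan]
   [ 0.55911 -0.24833]
0.106 red x range [ 0.53714 -0.25157] [ 0.55634 -0.24717]
   [ 0.54051 -0.25111]
   [ 0.54461 -0.25113]
   [nan nan]
   [ 0.55584 -0.24746]
skirt ((294.9085998535156, 281.11968994140625), 137.23858642578125) ((288.2951965332031, 297.0241394042969), (219.52784729003906, 246.43612670898438), 10.3173246383667) [[ 0.53473517 -0.25002904]]
bench front [[0.32593639 0.2635116  0.        ]
 [0.32663199 0.39243229 0.        ]] micro [[0.249 0.343 0.15 ]
 [0.321 0.297 0.15 ]
 [0.415 0.305 0.15 ]
 [0.434 0.251 0.15 ]
 [0.511 0.361 0.15 ]]
side knob [[0.465 0.278 0.1  ]
 [0.504 0.142 0.1  ]
 [0.622 0.289 0.1  ]]
[[-0.926  0.376 -0.   ]
 [ 0.376  0.926 -0.001]
 [-0.    -0.001 -1.   ]]
bottle,redbox [[ 0.584 -0.449  0.12 ]
 [ 0.636 -0.179  0.12 ]
 [ 0.669 -0.216  0.12 ]
 [ 0.737 -0.514  0.12 ]]<stdin>:20: RuntimeWarning: Mean of empty slice.
  ret = um.true_divide(
```

move_arm(deltas="0 -0.04 0 0 0 0; 0 -0.08 0 0 0 0; 0 -0.12 0 0 0 0", claw=-1)

```text
t: 0.48
ee_pos: [0.2083, 0.5127, 0.201]
tcp_rot: [0.192, 0.981, -0.0, -0.0]
ft_force: [-0.1, -0.4, 0.0]
grip_width: 0.094
grasp_force: 0.0
```

```bash
python3 - <<'E'
from h import *
print(robot.sense()['ee_pos'])
def tri(a,b):
    e1,d1=ray('top',[a]);e2,d2=ray('side',[b]);d1=d1[0];d2=d2[0]
    t=np.linalg.lstsq(np.c_[d1,-d2],e2-e1,rcond=None)[0];p,q=e1+d1*t[0],e2+d2*t[1];return ((p+q)/2).round(3),round(np.linalg.norm(p-q),3)
print('knob',tri((45,300),(180,420)),tri((48,285),(180,420)),'frame',tri((30,340),(215,350)),tri((60,270),(225,340)))
e,d=ray('side',[[165,30],[110,60],[40,30],[130,120],[0,250],[60,330]])
for k in d: print([ (e+k*s).round(2).tolist() for s in(.15,.25,.35,.5)])
# dial phase
im=cv2.imread('pics/top0.png');v=topdown(im,[.53424,-.25227],.0915)
g=cv2.cvtColor(v,cv2.COLOR_BGR2GRAY)
for c in((288,297),(290,299),(290,296),(286,297)):
    p=cv2.warpPolar(g,(140,720),c,140,cv2.WARP_POLAR_LINEAR).astype(float); row=p[:,86:106].mean(1)
    a=np.radians(np.arange(720)/2); w=np.ones(720); w[(np.arange(720)/2>200)&(np.arange(720)/2<340)]=0
    r=row-row[w>0].mean(); F=(w*r*np.exp(-1j*20*a)).sum(); ph=-np.degrees(np.angle(F))/20
    F4=(w*r*np.exp(-1j*4*a)).sum(); print(c,'tick phase cw deg mod18',ph%18,'long',-np.degrees(np.angle(F4))/4,abs(F),abs(F4))
cv2.imwrite('pics/p.png',cv2.resize(v[140:470,130:450],None,fx=1.8,fy=1.8,interpolation=cv2.INTER_CUBIC))
E
```

```text
[0.20833705 0.51274159 0.20103363]
knob (array([0.399, 0.311, 0.162]), np.float64(0.053)) (array([0.418, 0.307, 0.152]), np.float64(0.03)) frame (array([0.346, 0.299, 0.232]), np.float64(0.09)) (array([0.426, 0.253, 0.195]), np.float64(0.008))
[[0.33, 0.4, 0.44], [0.4, 0.3, 0.44], [0.47, 0.21, 0.45], [0.58, 0.07, 0.45]]
[[0.35, 0.41, 0.43], [0.43, 0.32, 0.43], [0.51, 0.23, 0.43], [0.63, 0.1, 0.42]]
[[0.37, 0.41, 0.44], [0.47, 0.33, 0.44], [0.56, 0.24, 0.45], [0.7, 0.12, 0.45]]
[[0.34, 0.41, 0.41], [0.41, 0.33, 0.4], [0.49, 0.25, 0.38], [0.6, 0.12, 0.36]]
[[0.38, 0.44, 0.37], [0.47, 0.38, 0.33], [0.57, 0.32, 0.29], [0.72, 0.22, 0.23]]
[[0.35, 0.45, 0.35], [0.44, 0.39, 0.29], [0.52, 0.33, 0.23], [0.64, 0.24, 0.15]]
(288, 297) tick phase cw deg mod18 1.0856354618780197 long -0.5278161139610109 1426.924475558854 1307.0908772212583
(290, 299) tick phase cw deg mod18 2.0298359887198014 long 0.5972891516277211 1753.230249047217 1197.7009175307226
(290, 296) tick phase cw deg mod18 1.7339251804762295 long -0.565214375886461 1363.869113569015 1272.1881329756438
(286, 297) tick phase cw deg mod18 0.272178065037162 long -0.7416756961590789 1294.265220330744 1353.0009698447734
```

move_arm(deltas="0 -0.02 -0.02 0 0 10; 0 -0.04 -0.04 0 0 20; 0 -0.06 -0.06 0 0 30; 0 -0.08 -0.08 0 0 40; 0 -0.1 -0.1 0 0 50; 0 -0.115 -0.1 0 0 60; 0 -0.115 -0.1 0 0 70; 0 -0.115 -0.1 0 0 80")

```text
t: 1.48
ee_pos: [0.1655, 0.4073, 0.3015]
tcp_rot: [0.78, 0.626, -0.0, -0.0]
ft_force: [0.3, -0.4, 0.5]
grip_width: 0.0939
grasp_force: 0.0
```

```bash
python3 - <<'E'
from h import *
for n in("top","side"): cv2.imwrite(f"pics/{n}1.png",robot.read_camera(n)[:,:,::-1])
a=cv2.imread('pics/top1.png');b=cv2.imread('pics/side1.png');cv2.imwrite('pics/b1.png',np.hstack([cv2.resize(a,(400,300)),cv2.resize(b,(400,300))]))
s=robot.sense();print(s['ee_pos'],s['joint_positions'].round(2),R.from_quat(s['tcp_rot']).as_matrix()[:,1].round(2))
E
```

```text
[0.16555962 0.40742565 0.30137839] [-1.42 -0.06  0.09  1.97  0.01  1.23 -1.55] [ 0.98 -0.21 -0.  ]
```

View pics/b1.png

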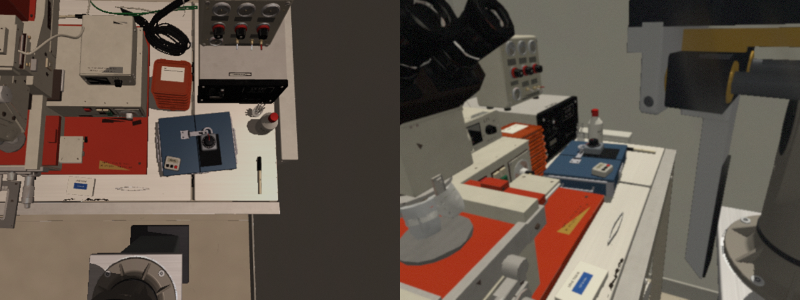

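The arm at mid-retract is clear. The microscope and its frame stay at x ≳ 0.33 around y = 0.3, and the gripper hangs on the robot's side of the bench edge.

move_arm(deltas="-0.015 0.038 0 0 0 5; -0.03 0.088 0 0 0 10; -0.051 0.133 0 0 0 15; -0.083 0.176 0 0 0 20; -0.115 0.214 0 0 0 25; -0.158 0.254 0 0 0 30; -0.203 0.284 0 0 0 35; -0.248 0.314 0 0 0 38")

```text
t: 2.58
ee_pos: [0.4209, 0.0974, 0.3014]
tcp_rot: [0.94, 0.342, -0.0, -0.0]
ft_force: [2.0, 0.6, 0.4]
grip_width: 0.0939
grasp_force: 0.0
```

move_arm(deltas="-0.02 0.05 0 0 0 0; -0.04 0.1 0.01 0 0 0; -0.06 0.15 0.02 0 0 0; -0.08 0.2 0.04 0 0 0; -0.1 0.25 0.06 0 0 0; -0.12 0.298 0.08 0 0 0; -0.1365 0.3393 0.1 0 0 0; -0.1365 0.3393 0.12 0 0 0", claw=-0.2)

```text
t: 3.58
ee_pos: [0.5329, -0.2524, 0.1803]
tcp_rot: [0.94, 0.341, -0.001, 0.001]
ft_force: [0.0, 0.9, 0.0]
grip_width: 0.0562
grasp_force: 0.0
```

```bash
python3 - <<'E'
from h import *
s=robot.sense();print(s['ee_pos'],s['joint_positions'].round(2),s['grip_width'])
E
```

```text
[ 0.53289842 -0.25235029  0.18026934] [-0.36  0.43  0.91  1.86 -0.39  1.04 -0.17] 0.05616966211074458
```

move_arm(deltas="0 0 0.02 0 0 0; 0 0 0.04 0 0 0; 0 0 0.055 0 0 0; 0 0 0.064 0 0 0; 0 0 0.068 0 0 0; 0 0 0.068 0 0 0")

```text
t: 4.32
ee_pos: [0.5336, -0.2486, 0.1136]
tcp_rot: [0.94, 0.341, 0.0, 0.0]
ft_force: [0.5, 0.3, -0.0]
grip_width: 0.0565
grasp_force: 0.0
```

move_arm(deltas="0 0.0015 0.001 0 0 0; 0 0.0015 0.001 0 0 0; 0 0.0015 0.001 0 0 0; 0 0.0015 0.001 0 0 0; 0 0.0015 0.001 0 0 0; 0 0.0015 0.001 0 0 0", claw=1, force=12)

```text
t: 5.08
ee_pos: [0.5344, -0.2498, 0.1125]
tcp_rot: [0.94, 0.341, -0.0, 0.0]
ft_force: [-0.6, 0.2, 0.2]
grip_width: 0.0012
grasp_force: 0.0
```

```bash
python3 - <<'E'
from h import *
a=robot.read_camera('top')[:,:,::-1];b=robot.read_camera('side')[:,:,::-1]
s=robot.sense();print(s['ee_pos'],s['grip_width'],s['ft_force'])
p=proj('top',s['ee_pos'])[0];q=proj('side',s['ee_pos'])[0];print(p,q)
f=lambda im,c,h:cv2.resize(cv2.getRectSubPix(np.ascontiguousarray(im),(2*h,2*h),tuple(map(float,c))),(400,400),interpolation=cv2.INTER_CUBIC)
cv2.imwrite('pics/b2.png',np.hstack([f(a,p,60),f(b,q,50)]))
E
```

```text
[ 0.5343803  -0.24973411  0.11247935] 0.0006729045307273044 [ 0.36009763 -0.0252904  -0.45865021]
[333.99803741 223.83281445] [308.76071233 220.20215284]
```

View pics/b2.png

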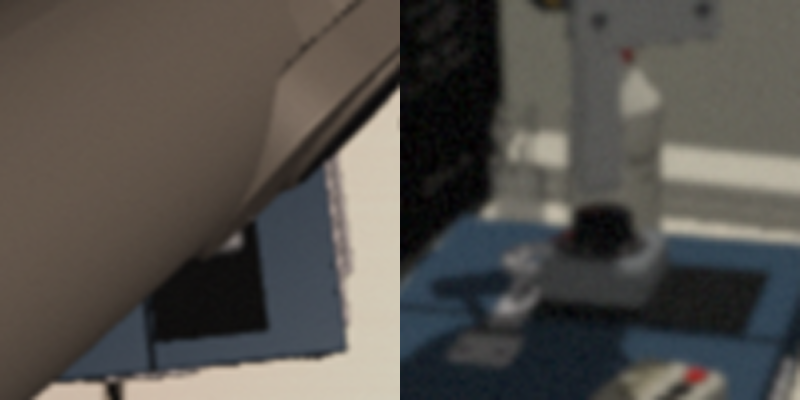

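The top view is hidden by the arm. The side view shows the closed fingertips ending just above the dial's black grip, with tips around (200,205) in the crop, so the pads shut over it. I'll open and go lower, watching the force.

move_arm(deltas="0 0 0 0 0 0; 0 0 0 0 0 0; 0 0 0 0 0 0; 0 0 0.003 0 0 0; 0 0 0.005 0 0 0; 0 0 0.007 0 0 0; 0 0 0.007 0 0 0", claw=-0.2)

```text
t: 6.05
ee_pos: [0.5343, -0.2497, 0.1053]
tcp_rot: [0.94, 0.341, -0.0, -0.0]
ft_force: [0.8, -0.2, -0.7]
grip_width: 0.0562
grasp_force: 0.0
```

move_arm(deltas="0 0 0.002 0 0 0; 0 0 0.004 0 0 0; 0 0 0.006 0 0 0; 0 0 0.006 0 0 0")

```text
t: 6.55
ee_pos: [0.5343, -0.2498, 0.0993]
tcp_rot: [0.94, 0.341, -0.0, -0.0]
ft_force: [-1.5, -0.2, -0.1]
grip_width: 0.0562
grasp_force: 0.0
```

move_arm(deltas="0 0 0 0 0 0; 0 0 0 0 0 0; 0 0 0 0 0 0; 0 0 0 0 0 0; 0 0 0 0 0 0", claw=1, force=10)

```text
t: 7.18
ee_pos: [0.5344, -0.2497, 0.0995]
tcp_rot: [0.94, 0.341, -0.0, -0.0]
ft_force: [-1.0, 0.6, 1.6]
grip_width: 0.0285
grasp_force: 10.0
```

move_arm(deltas="0 0 0 0 0 8; 0 0 0 0 0 16; 0 0 0 0 0 24; 0 0 0 0 0 32; 0 0 0 0 0 40; 0 0 0 0 0 48; 0 0 0 0 0 56; 0 0 0 0 0 56")

```text
t: 8.18
ee_pos: [0.5344, -0.2499, 0.0995]
tcp_rot: [0.99, -0.14, -0.0, 0.0]
ft_force: [-1.7, -1.3, 2.9]
grip_width: 0.0285
grasp_force: 10.0
```

```bash
python3 - <<'E'
from h import *
s=robot.sense();print(s['ee_pos'],R.from_quat(s['tcp_rot']).as_matrix()[:,1].round(3),s['moment'],s['joint_positions'].round(2),s['grasp_force'],s['grip_width'])
E
```

```text
[ 0.53440131 -0.24994627  0.0994602 ] [-0.277 -0.961  0.001] [-0.10579979  0.40350408 -0.00333168] [-0.43  0.65  1.07  1.93 -0.7   0.98 -0.88] 10.004854202270508 0.028541775489813553
```

move_arm(deltas="0 0 0 0 0 0; 0 0 0 0 0 0; 0 0 0 0 0 0; 0 0 -0.04 0 0 0; 0 0 -0.08 0 0 0; -0.04 -0.07 -0.1 0 0 0; -0.08 -0.12 -0.1 0 0 0; -0.12 -0.17 -0.1 0 0 0", claw=-0.2)

```text
t: 9.18
ee_pos: [0.4859, -0.1002, 0.1991]
tcp_rot: [0.99, -0.14, 0.0, 0.001]
ft_force: [1.0, -0.3, 1.1]
grip_width: 0.0564
grasp_force: 0.0
```

move_arm(deltas="0 -0.05 0 0 0 0; 0 -0.05 0 0 0 0")

```text
t: 9.43
ee_pos: [0.5013, -0.0495, 0.1991]
tcp_rot: [0.991, -0.137, 0.0, -0.0]
ft_force: [0.0, -0.5, -1.1]
grip_width: 0.0567
grasp_force: 0.0
```

```bash
cat > look.py <<'E'
from h import *
import sys
a=np.ascontiguousarray(robot.read_camera('top')[:,:,::-1]); s=robot.sense(); print(s['t'],s['ee_pos'])
c0=[.53424,-.25227]
v=topdown(a,c0,.0915); cv2.imwrite(f'pics/{sys.argv[1]}.png',v)
g=cv2.cvtColor(v,cv2.COLOR_BGR2GRAY)
cc=(288,297)
for z,n in((.0885,'case'),(.0915,'skirt'),(.106,'grip')):
    w=topdown(a,c0,z).astype(int); red=((w[...,2]-w[...,1]>40)).astype(np.uint8)
    k,l,st,ce=cv2.connectedComponentsWithStats(red)
    for i in range(1,k):
        if st[i,4]>40:
            P=np.float32(np.argwhere(l==i)[:,::-1]); d=cv2.fitLine(P,cv2.DIST_L2,0,.01,.01).ravel()
            print(n,ce[i].round(1),st[i],'dir cw from up',np.degrees(np.arctan2(d[1],d[0]))+90,'from centre',np.degrees(np.arctan2(ce[i][0]-cc[0],cc[1]-ce[i][1])))
p=cv2.warpPolar(g,(140,720),cc,140,cv2.WARP_POLAR_LINEAR).astype(float); row=p[:,86:106].mean(1); t=np.radians(np.arange(720)/2)
w=np.ones(720); w[400:680]=0; r=row-row[w>0].mean()
print('tick phase',-np.degrees(np.angle((w*r*np.exp(-20j*t)).sum()))/20%18,'long',-np.degrees(np.angle((w*r*np.exp(-4j*t)).sum()))/4)
E
python3 look.py d1
```

```text
9.475 [ 0.50073078 -0.05182453  0.19912782]
case [282.  169.1] [275 160  15  19 231] dir cw from up 167.22223 from centre -2.689367793445803
case [364.3 238. ] [354 228  22  20 340] dir cw from up 102.675316 from centre 52.284576636116704
case [319.7 261.5] [302 247  37  30 689] dir cw from up 55.86929 from centre 41.75536792094756
skirt [281.2 172.4] [274 163  15  19 227] dir cw from up 170.68073 from centre -3.131932777037728
skirt [363. 241.] [352 231  22  20 336] dir cw from up 98.89642 from centre 53.27582330402128
skirt [318.5 264.7] [301 251  37  29 678] dir cw from up 55.638775 from centre 43.30641890182166
grip [276.5 189. ] [269 180  15  19 221] dir cw from up 170.09778 from centre -6.088306727465671
grip [357.1 256.3] [347 247  21  19 323] dir cw from up 93.41653 from centre 59.53669849436236
grip [313.4 279.5] [296 266  37  29 670] dir cw from up 55.862446 from centre 55.44713265695487
tick phase 17.086714589207244 long 44.386657195174685
```

View pics/d1.png

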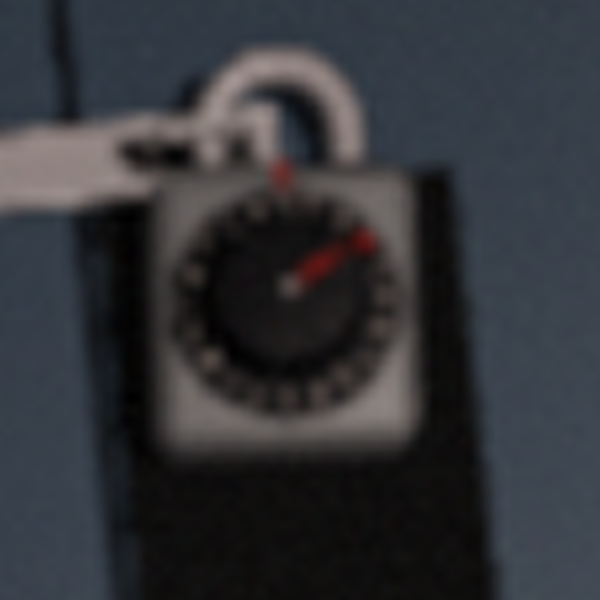

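The dial's red mark now points about 54–56° clockwise of the index, from index (282,172) to mark (363,241), so the dial shows 3. It needs one more click. The lock has stayed in place.

move_arm(deltas="0.02 0.045 0 0 0 0; 0.04 0.09 0 0 0 0; 0.065 0.135 0 0 0 0; 0.086 0.1815 0.02 0 0 0; 0.086 0.1815 0.05 0 0 0; 0.086 0.1815 0.05 0 0 0; 0.086 0.1815 0.05 0 0 0")

```text
t: 10.35
ee_pos: [0.5325, -0.2521, 0.1502]
tcp_rot: [0.99, -0.141, 0.001, 0.001]
ft_force: [1.0, -1.0, 0.3]
grip_width: 0.0563
grasp_force: 0.0
```

move_arm(deltas="0 0 0.015 0 0 0; 0 0 0.03 0 0 0; 0 0 0.03 0 0 0; 0 0 0.03 0 0 0")

```text
t: 10.85
ee_pos: [0.5326, -0.2519, 0.1194]
tcp_rot: [0.99, -0.14, 0.0, 0.001]
ft_force: [0.2, 0.2, -0.2]
grip_width: 0.0565
grasp_force: 0.0
```

move_arm(deltas="0.001 -0.0024 0.005 0 0 0; 0.001 -0.0024 0.012 0 0 0; 0.001 -0.0024 0.02 0 0 0; 0.001 -0.0024 0.02 0 0 0; 0.001 -0.0024 0.02 0 0 0")

```text
t: 11.48
ee_pos: [0.5341, -0.25, 0.0994]
tcp_rot: [0.99, -0.141, 0.0, 0.0]
ft_force: [-0.3, -0.2, 0.6]
grip_width: 0.0561
grasp_force: 0.0
```

move_arm(deltas="0 0 0 0 0 0; 0 0 0 0 0 0; 0 0 0 0 0 0; 0 0 0 0 0 0", claw=1, force=10)

```text
t: 11.98
ee_pos: [0.5342, -0.2498, 0.0994]
tcp_rot: [0.99, -0.141, 0.0, 0.0]
ft_force: [-0.8, -0.5, 1.9]
grip_width: 0.0284
grasp_force: 10.0
```

move_arm(deltas="0 0 0 0 0 7; 0 0 0 0 0 14; 0 0 0 0 0 20; 0 0 0 0 0 20; 0 0 0 0 0 20")

```text
t: 12.6
ee_pos: [0.5341, -0.25, 0.0994]
tcp_rot: [0.951, -0.309, 0.0, 0.001]
ft_force: [-1.5, -2.3, 1.5]
grip_width: 0.0283
grasp_force: 10.0
```

move_arm(deltas="0 0 0 0 0 -8; 0 0 0 0 0 -16; 0 0 0 0 0 -24; 0 0 0 0 0 -32; 0 0 0 0 0 -40; 0 0 0 0 0 -48; 0 0 0 0 0 -55; 0 0 0 0 0 -55")

```text
t: 13.6
ee_pos: [0.5343, -0.2494, 0.0995]
tcp_rot: [0.986, 0.164, 0.001, 0.0]
ft_force: [0.3, 2.4, -0.3]
grip_width: 0.0284
grasp_force: 10.0
```

move_arm(deltas="0 0 0 0 0 0; 0 0 0 0 0 0; 0 0 0 0 0 0; 0 0 -0.04 0 0 0; 0 0 -0.08 0 0 0; 0 0 -0.1 0 0 0", claw=-0.2)

```text
t: 14.35
ee_pos: [0.5346, -0.25, 0.2011]
tcp_rot: [0.987, 0.163, 0.001, 0.001]
ft_force: [0.8, 0.0, -0.2]
grip_width: 0.0563
grasp_force: 0.0
```

move_arm(deltas="0 -0.05 0 0 0 4; 0.005 -0.1 0 0 0 8; 0.01 -0.15 0 0 0 12; 0.018 -0.2 0 0 0 15; 0.018 -0.21 0 0 0 15", claw=-1)

```text
t: 14.98
ee_pos: [0.4828, -0.0414, 0.1986]
tcp_rot: [0.999, 0.036, -0.0, 0.0]
ft_force: [-0.4, -0.2, 0.3]
grip_width: 0.0938
grasp_force: 0.0
```

```bash
cat >> look.py <<'E'
v=topdown(a,c0,.0885); hsv=cv2.cvtColor(v,cv2.COLOR_BGR2HSV)
m=((hsv[...,2]>62)&(hsv[...,1]<60)).astype(np.uint8)*255; m[:150]=0; m[:205,:165]=0; m[:, :135]=0; m[480:]=0; m[:,455:]=0
m=cv2.morphologyEx(m,cv2.MORPH_OPEN,np.ones((9,9)))
for nm in('left','right','bottom'):
    if nm!='bottom': P=[(np.flatnonzero(m[y])[0 if nm=='left' else -1],y) for y in range(230,410,4)]
    else: P=[(x,np.flatnonzero(m[:,x])[-1]) for x in range(210,390,4)]
    l=cv2.fitLine(np.float32(P),cv2.DIST_HUBER,0,.01,.01).ravel(); print(nm,l.round(3),np.degrees(np.arctan2(l[1],l[0])).round(2))
E
python3 look.py d2
```

```text
15.025 [ 0.48275487 -0.04219039  0.19874063]
case [282.8 169.1] [275 159  17  21 281] dir cw from up 170.07993 from centre -2.3349340371100236
case [307.9 235.2] [ 290  196   37   78 1367] dir cw from up 15.818329 from centre 17.84210567354564
skirt [281.9 172.4] [274 163  17  20 278] dir cw from up 169.81976 from centre -2.821887972639643
skirt [306.8 238.4] [ 289  199   36   78 1357] dir cw from up 15.757614 from centre 17.79758612518572
grip [277.2 188.8] [269 179  17  21 269] dir cw from up 168.62315 from centre -5.721508252734305
grip [301.8 253.5] [ 285  214   35   78 1317] dir cw from up 15.754486 from centre 17.614970148637138
tick phase 15.310538953911006 long 13.85783777527004
left [ 9.75000e-01 -2.23000e-01  2.79097e+02  3.28126e+02] -12.89
right [5.300e-02 9.990e-01 4.170e+02 3.012e+02] 86.94
bottom [ 9.990e-01 -4.700e-02  3.100e+02  4.414e+02] -2.71
```

View pics/d2.png

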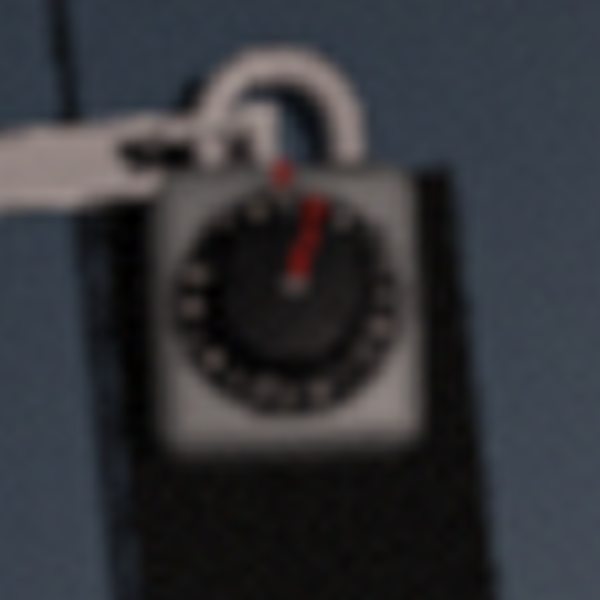

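The dial's red mark now sits about 18.5° clockwise of the index, from index (282,172) to mark (313,215), so it shows 1. The lock's yaw is about 2.9° and its case centre is about (0.534, -0.250). Next I'll grip the case.

move_arm(deltas="0.005 0.05 0 0 0 -0; 0.012 0.1 0 0 0 0.5; 0.02 0.15 0 0 0 1.2; 0.028 0.19 0 0 0 1.2; 0.032 0.211 0.02 0 0 1.2; 0.032 0.211 0.05 0 0 1.2; 0.032 0.211 0.08 0 0 1.2; 0.032 0.211 0.09 0 0 1.2")

```text
t: 16.02
ee_pos: [0.5281, -0.255, 0.1077]
tcp_rot: [1.0, 0.022, -0.001, 0.0]
ft_force: [0.1, -0.6, 0.4]
grip_width: 0.0942
grasp_force: 0.0
```

move_arm(deltas="0 0 0 0 0 0; 0 0 0 0 0 0; 0 0 0 0 0 0")

```text
t: 16.4
ee_pos: [0.53, -0.2538, 0.1102]
tcp_rot: [1.0, 0.023, 0.001, 0.001]
ft_force: [0.0, 0.2, 0.7]
grip_width: 0.0946
grasp_force: 0.0
```

move_arm(deltas="0 -0.0034 0.01 0 0 0; 0 -0.0034 0.02 0 0 0; 0 -0.0034 0.023 0 0 0; 0 -0.0034 0.023 0 0 0")

```text
t: 16.9
ee_pos: [0.529, -0.2503, 0.086]
tcp_rot: [1.0, 0.023, -0.0, 0.0]
ft_force: [-0.0, -0.1, 0.5]
grip_width: 0.0941
grasp_force: 0.0
```

move_arm(deltas="0 0 0.002 0 0 0; 0 0 0.004 0 0 0; 0 0 0.004 0 0 0")

```text
t: 17.27
ee_pos: [0.5292, -0.2502, 0.0823]
tcp_rot: [1.0, 0.023, 0.0, 0.0]
ft_force: [0.3, 0.2, 0.3]
grip_width: 0.094
grasp_force: 0.0
```

move_arm(deltas="0 0 0.002 0 0 0; 0 0 0.004 0 0 0; 0 0 0.004 0 0 0")

```text
t: 17.65
ee_pos: [0.5292, -0.2502, 0.0782]
tcp_rot: [1.0, 0.023, 0.0, 0.0]
ft_force: [0.9, -0.7, -0.2]
grip_width: 0.094
grasp_force: 0.0
```

move_arm(deltas="0 0 0 0 0 0; 0 0 0 0 0 0; 0 0 0 0 0 0; 0 0 0 0 0 0; 0 0 0 0 0 0", claw=1, force=25)

```text
t: 18.27
ee_pos: [0.5293, -0.2502, 0.0784]
tcp_rot: [1.0, 0.023, 0.0, 0.0]
ft_force: [-0.3, -0.4, 0.7]
grip_width: 0.0534
grasp_force: 25.0
```

move_arm(deltas="-0.005 0 0 0 0 0; -0.01 0 0 0 0 0; -0.015 0 0 0 0 0; -0.02 0 0 0 0 0; -0.024 0 0 0 0 0; -0.024 0 0 0 0 0")

```text
t: 19.02
ee_pos: [0.5052, -0.2507, 0.0784]
tcp_rot: [1.0, 0.023, 0.0, -0.0]
ft_force: [-0.1, 5.4, 3.8]
grip_width: 0.0535
grasp_force: 25.0
```

move_arm(deltas="-0.002 0 0 0 0 0; -0.004 0 0 0 0 0; -0.004 0 0 0 0 0")

```text
t: 19.4
ee_pos: [0.5016, -0.2509, 0.0784]
tcp_rot: [1.0, 0.023, 0.0, 0.0]
ft_force: [2.4, 4.3, 2.0]
grip_width: 0.0537
grasp_force: 25.0
```

move_arm(deltas="-0.001 0 0 0 0 0; -0.002 0 0 0 0 0; -0.002 0 0 0 0 0")

```text
t: 19.77
ee_pos: [0.5006, -0.2509, 0.0785]
tcp_rot: [1.0, 0.024, 0.001, 0.0]
ft_force: [7.7, 5.2, -1.5]
grip_width: 0.0541
grasp_force: 25.0
```

move_arm(deltas="-0.001 0 0 0 0 0; -0.002 0 0 0 0 0; -0.002 0 0 0 0 0")

```text
t: 20.15
ee_pos: [0.4999, -0.2507, 0.0787]
tcp_rot: [1.0, 0.024, 0.002, 0.0]
ft_force: [14.0, 6.1, -4.2]
grip_width: 0.0531
grasp_force: 25.0
```

```bash
python3 - <<'E'
from h import *
s=robot.sense();print(s['t'],s['ee_pos'],s['ft_force'])
a=np.ascontiguousarray(robot.read_camera('top')[:,:,::-1]);b=np.ascontiguousarray(robot.read_camera('side')[:,:,::-1])
f=lambda im,c,h:cv2.resize(cv2.getRectSubPix(im,(2*h,2*h),c),(400,400),interpolation=cv2.INTER_CUBIC)
cv2.imwrite('pics/b3.png',np.hstack([f(a,(334,220),40),f(b,(300,235),35)]))
E
```

```text
20.15 [ 0.49988408 -0.25073046  0.07874226] [14.02655193  6.08677777 -4.18472488]
```

View pics/b3.png

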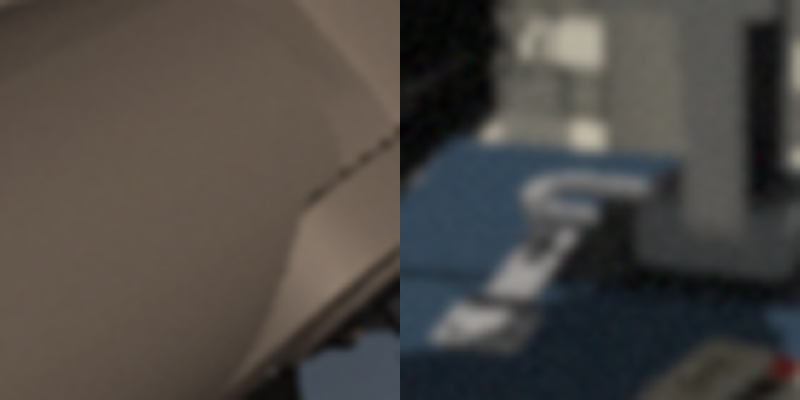

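The side view shows the shackle fully drawn: the bow is at (530,195), the open short leg at (600,212), and there is a gap to the case. The 14 N confirms the stop. I'll ease back and shift sideways to take the leg's rub off the eye post, then bring the lock forward.

move_arm(deltas="0.005 -0.001 0 0 0 0; 0.005 -0.002 0 0 0 0; 0.005 -0.002 0 0 0 0")

```text
t: 20.62
ee_pos: [0.5021, -0.2499, 0.0784]
tcp_rot: [1.0, 0.023, 0.0, 0.001]
ft_force: [1.0, -1.1, -0.8]
grip_width: 0.0533
grasp_force: 25.0
```

move_arm(deltas="0.005 -0.001 0 0 0 0; 0.01 -0.001 0 0 0 0; 0.015 -0.001 0 0 0 0; 0.02 -0.001 0 0 0 0; 0.025 -0.001 0 0 0 0; 0.0275 -0.001 0 0 0 0; 0.0275 -0.001 0 0 0 0")

```text
t: 21.5
ee_pos: [0.5288, -0.2475, 0.0783]
tcp_rot: [1.0, 0.023, -0.0, 0.0]
ft_force: [-4.6, -0.8, 6.2]
grip_width: 0.0535
grasp_force: 25.0
```

```bash
python3 - <<'E'
from h import *
s=robot.sense();print(s['t'],s['ee_pos'],s['ft_force'])
b=np.ascontiguousarray(robot.read_camera('side')[:,:,::-1])
f=lambda im,c,h:cv2.resize(cv2.getRectSubPix(im,(2*h,2*h),c),(600,600),interpolation=cv2.INTER_CUBIC)
cv2.imwrite('pics/b4.png',f(b,(300,235),30))
E
```

```text
21.5 [ 0.52884227 -0.24750248  0.0783269 ] [-4.62886515 -0.75737538  6.21814539]
```

View pics/b4.png

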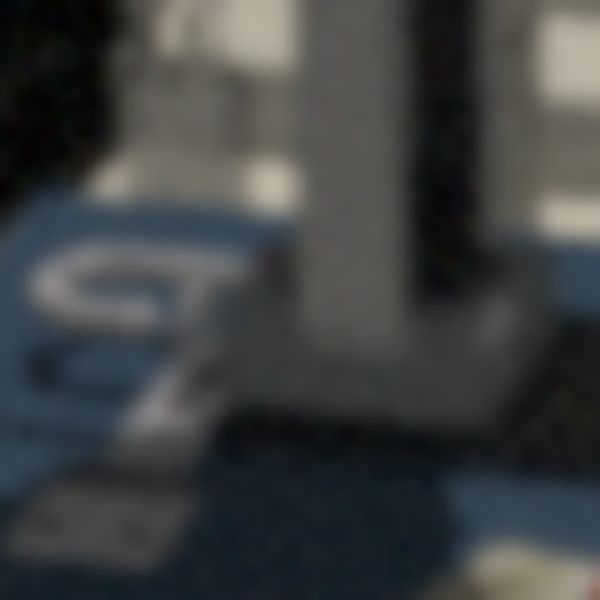

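The side view shows the shackle still drawn. Its toe is at about (170,320), and the eye at (200,305) stands in the gap between toe and case. Now I'll lift slowly.

move_arm(deltas="0 0 -0.003 0 0 0; 0 0 -0.006 0 0 0; 0 0 -0.008 0 0 0; 0 0 -0.008 0 0 0")

```text
t: 22.05
ee_pos: [0.5298, -0.2471, 0.0865]
tcp_rot: [1.0, 0.023, 0.0, 0.0]
ft_force: [0.3, -0.0, -2.8]
grip_width: 0.0535
grasp_force: 25.0
```

Force −2.8 N is just the lock's weight, so it is free. I'll carry on up.

move_arm(deltas="0 0 -0.008 0 0 0; 0 0 -0.016 0 0 0; 0 0 -0.024 0 0 0; 0 0 -0.034 0 0 0; 0 0 -0.05 0 0 0; 0 0 -0.075 0 0 0; 0 0 -0.1 0 0 0; 0 0 -0.12 0 0 0")

```text
t: 23.05
ee_pos: [0.5297, -0.2473, 0.208]
tcp_rot: [1.0, 0.023, 0.001, 0.001]
ft_force: [0.3, -1.2, -4.0]
grip_width: 0.0537
grasp_force: 25.0
```

move_arm(deltas="0 0 -0.015 0 0 0; 0 0 -0.02 0 0 0; 0 0 -0.02 0 0 0; 0 0 -0.02 0 0 0")

```text
t: 23.55
ee_pos: [0.5293, -0.2469, 0.2257]
tcp_rot: [1.0, 0.023, -0.0, 0.0]
ft_force: [1.1, 0.7, -2.6]
grip_width: 0.0537
grasp_force: 25.0
```

```bash
python3 - <<'E'
from h import *
s=robot.sense();print(s['t'],s['ee_pos'],s['ft_force'],s['grasp_force'],s['grip_width'],s['tcp_rot'])
b=np.ascontiguousarray(robot.read_camera('side')[:,:,::-1])
f=lambda im,c,h:cv2.resize(cv2.getRectSubPix(im,(2*h,2*h),c),(600,600),interpolation=cv2.INTER_CUBIC)
cv2.imwrite('pics/b5.png',f(b,(305,200),80))
E
```

```text
23.55 [ 0.52928266 -0.24691156  0.22570425] [ 1.05270447  0.69618505 -2.62444168] 24.995302855968475 0.05365191844527369 [ 9.99733666e-01  2.30735799e-02 -2.58745155e-04  3.73836100e-04]
```

View pics/b5.png

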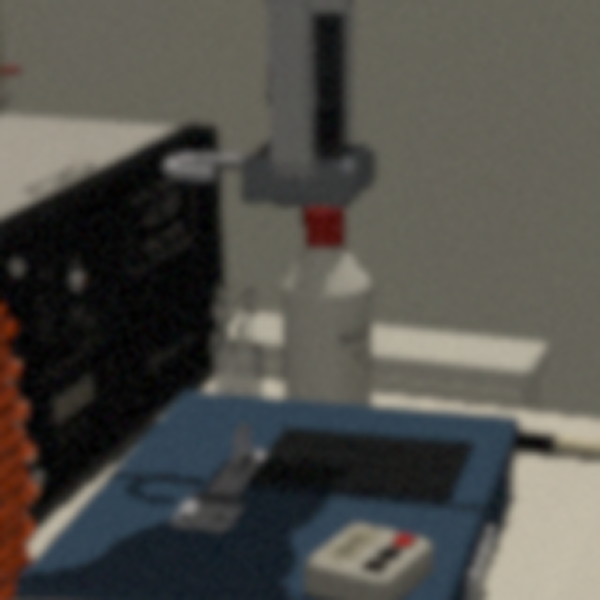

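The open lock is held level at (310,175), well above the lid and clear of the eye, with the timer and the other items undisturbed.

```bash
python3 -c "
from plant import robot
print(robot.sign_off())"
```

```text
the job is handed in; nothing more can be done
None
```

The job is handed in at about 23.6 s: the dial went to 4 and back to 1 (the 4 by commanded turn, the 1 checked on camera), the shackle was fully drawn, and the gripper holds the open lock dial up about 15 cm above the lid.

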